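# Find the index notch by feel and pin the bearing wash dial

## Robot

A 6-joint arm with a two-finger parallel gripper is mounted at the origin on the work surface. World frame = base frame: x ahead of the robot, y to its left, z up, the work surface at z = 0. Lengths are in m, angles in rad, forces in N, time in s.
With the tool pointing down it reaches from about 0.275 to 0.75 m from the base axis. Payload 10.2 kg.
Tool frame: the origin (TCP) lies between the finger pads; the fingertips stand 19 mm ahead of it and the grasp point (between the pads) is the TCP; z points along the fingers, y is the direction in which the jaws open and shut (so a half turn about z gives the same grasp; the last joint's range is limited). The gripper opens to 88 mm and grips with 3 to 60 N. Pads are 18 mm wide; open, the fingers measure 123 mm over their backs; the gripper's body (75 mm by 187 mm) begins 45 mm behind the grasp point.
Start: joints at [-1.528, 0.313, 1.498, -0, 1.331, -0.223], TCP at [0.138, -0.507, 0.233] pointing down, gripper open.
Joint ranges: [-2.94, 2.94], [-0.97, 2.17], [0.19, 2.56], [-1.23, 4.37], [0.02, 3.11], [-2.88, 2.88]. Speed limits (rad/s): [2.39, 2.39, 3.01, 3.14, 3.14, 3.14].

## Interface

Orientations are given as a rotation vector (axis times angle).
In Python, from plant import ctrl, camera gives the robot as it stands.
- The arm moves only by the tool apply_moves, never from a script. Its arguments are lists of equal length, an entry for each row: "offset": the shift along the tool's x, y, z in cm, a list of three; "turn": the turn about the tool's z in degrees. A call has 1 to 5 rows; each row is the pose to reach, as a shift and turn from the pose commanded when the call began, along the tool's axes at that moment; what a row does not reach only later rows make up. A row lasts 1/8 s, in which the tool goes at most 62.5 mm and 10.7 degrees, less where a joint would pass 70% of its speed; a pose out of reach is approached as far as the arm can. A call with a gripper value outside its range is refused whole. "jaw" is the closure in counts, from 0 (fully open) to 255 (shut), set as the call begins (left out, the last holds). The fingers move at their own pace and stop on an object; the grip force is fixed at half the most. Time passes only in rows, so rows that repeat a pose let the fingers close. It gives the time, the measured TCP pose, the force and the opening at its end, in the units of the state.
- ctrl.observe(): the state, without advancing time (a new reading comes with each control period).
- camera(name): name is "side" or "top" or "wrist"; returns a dict with "pixels" (384x512x3 uint8, red, green, blue), "fx", "fy", "cx", "cy" (pixels), "R" (3x3) and "t" (3): a world point X has camera coordinates R X + t. Camera axes: x right, y down, z forward; pixel columns grow to the right and rows downward; lengths in m; the calibration is good to about 2 mm. A picture is of the moment at which its call begins. There is no depth.
- ctrl.job_done(): hands the job in, once; it reports no verdict.
The state is a dict: "time": time; "joint_positions": joint angles; "joint_vel": joint speeds; "joint_torque": joint torques, N m; "eef_pos": TCP position; "eef_rot": TCP orientation; "wrist_force": force on the tool from outside, world axes, zero at the start; "torque": the same for the moment, N m; "grip_width": finger opening in m.
Only numpy, scipy, OpenCV 4.12 (cv2) and the standard library are available. Lean on these libraries where they do the work, as an engineer would, in place of code of your own. Each camera call takes 0.05 s, during which the arm holds its last target.

## Task

Turn the black knob of the index head slowly clockwise, feeling for the place where the drag dips and the dial drops into its hidden notch; leave it in the notch and do not run on to the far stop. Then take the chrome kingpin from its wooden rest and lower it gently, without forcing it, through the hole in the dial until its head sits fully home on the dial plate, and let go. Leave the other things on the slab where they are.

Things in the scene. Friction and masses are not known exactly. Their poses are not given: they have to be found in the camera images.
- index_head: Fixed grey round drum, 138 mm across (148 mm at the foot), 50 mm high, upright. Origin: centre of its underside; z up. On it turns an aluminium dial plate (132 mm across, 8 mm thick, top 60 mm above the slab). A spring plunger drops into the notch: shortly before it the drag dips, the plate is pulled on and centres itself (also if let go within 0.1 rad); turning on past it takes over 0.5 N m.
- knob (a joint): Turn of knob and dial plate on the drum, rad; grows clockwise seen from above, 0 to 1.75 (far stop; past 1.6 counts as run onto it). Starts at 0 to 0.3. The only notch is hidden, each time elsewhere: 0.35 to 1.35 rad clockwise of the start, below 1.4. Elsewhere the drag is steady, about 0.1 N m, and the dial stays where left. Turn slowly, under about 0.5 rad/s.
- knob_grip (a point): On the vertical turning axis, 84 mm above the slab, at gripping height. The black bar knob is 46 mm long, 14 mm thick and reaches from 64 to 100 mm above the slab; a 34 mm round hub 6 mm high is under it. The bar's long direction (this point's x axis) points at the dial's hole; grip it across the 14 mm, from above.
- lock_hole (a point): Centre of the mouth of the 13 mm hole in the dial plate, on its top face, 60 mm above the slab and 50 mm from the turning axis; moves with the dial. x axis: away from the turning axis; z up. Only with the dial in its notch (play about 0.05 rad) does a deeper 15.5 mm hole in the drum lie under it; otherwise a pin is stopped 9 mm below the plate's top.
- kingpin: Loose chrome steel pin, 75 mm long, 85 g, standing upright in the pin rest at the start: shank 10 mm in diameter and 45 mm long with a tapered tip below, cylindrical head 18 mm in diameter and 30 mm tall above. Origin: centre of the tip; z along the pin towards the head.
- pin_shoulder (a point): On the pin's axis, at the underside of its head, 45 mm above the tip. At the start 55 mm above the slab. When the pin is home this lies on the dial plate's top face.
- pin_rest: Fixed wooden block 46 x 46 x 40 mm with a loosely fitting upright hole, 30 mm deep, at its centre that holds the kingpin, the head's underside 15 mm above the block. Origin: centre of its underside.
- ramekin: Bystander: loose white ceramic ramekin, 80 mm in diameter, 42 mm high. Origin: centre of its underside.
- bushing: Bystander: loose bronze sleeve, 28 mm in diameter, 34 mm high, upright. Origin: centre of its underside.
- deep_socket: Bystander: loose black steel socket, 27 mm in diameter, 64 mm high, upright. Origin: centre of its underside.
- heel_brake: Bystander: loose red rubber brake, a short cone, 54 mm in diameter, 50 mm high with its stud upward. Origin: centre of its underside.
Mind the look-alikes: they are no part of the job. Leave any red look-alike of the kingpin alone.

How it is judged:
By the outcome, as a careful person would: the job done as asked, in the order asked, and still so for the second after the job is handed in, with the robot touching nothing.
It also fails if it takes over 69 s, if anything falls off the work surface, if the arm or the gripper's body presses on something with over 40 N, if the wrist force passes 120 N, or if a joint passes its speed limit or range.

## Working session

There is one attempt and no reset: what is moved stays moved. The work goes in short steps, Python scripts to look and compute and a tool call to move; the robot and the scene stay as the last step left them, time stands still between calls to the robot, and variables do not carry over. Pictures are saved under pics/ and viewed, and the job is handed in when it is done.

Besides the shell and the picture viewer there is one more tool, called in YAML: its name, and indented under it one key for each argument. apply_moves: Moves the arm, as the interface text tells. Its arguments: {"type":"object","properties":{"offset":{"type":"array","items":{"type":"array","items":{"type":"number"}}},"turn":{"type":"array","items":{"type":"number"}},"jaw":{"type":"number"}},"required":["offset","turn"]}

```bash
mkdir -p pics; ls
python3 - <<'E'
from plant import ctrl,camera
import cv2,numpy as np
for n in("side","top","wrist"):
    c=camera(n); cv2.imwrite(f"pics/{n}0.png",c["pixels"][:,:,::-1])
    print(n,c["fx"],c["cx"],c["cy"],np.round(c["R"],3).tolist(),np.round(c["t"],3))
s=ctrl.observe();print(s)
E
```

```text
pics
side 390.0456663426729 255.34873965139508 190.03402077297233 [[-1.0, -0.028, 0.001], [-0.018, 0.602, -0.798], [0.022, -0.798, -0.602]] [0.529 0.077 1.028]
top 392.41161542457536 252.5747936498317 189.8046142726061 [[-0.02, -1.0, 0.002], [-0.989, 0.02, -0.148], [0.148, -0.005, -0.989]] [0.003 0.544 1.128]
wrist 330.8770773678237 260.84481544020406 197.20149247921174 [[0.263, -0.965, -0.001], [-0.931, -0.254, 0.261], [-0.252, -0.067, -0.965]] [-0.525 -0.035  0.389]
{'time': 0.15, 'joint_positions': array([-1.52839359e+00,  3.13335595e-01,  1.49821260e+00,  2.34885032e-05,
        1.33099209e+00, -2.23376836e-01]), 'joint_vel': array([-1.01644046e-03, -2.01875374e-03, -1.14075842e-03, -7.08843872e-04,
        6.72020922e-04, -6.27526761e-05]), 'joint_torque': array([ 6.57523742e-04, -4.02302492e+01, -2.52317029e+01,  6.94178115e-02,
        3.44367558e-02, -8.77840716e-05]), 'eef_pos': array([ 0.13789562, -0.50639008,  0.23270412]), 'eef_rot': array([-3.11296144e+00, -4.16124405e-01, -1.70147636e-04]), 'wrist_force': array([-0.17665635,  1.10376309, -0.73723979]), 'torque': array([ 0.01647908,  0.04520287, -0.02334861]), 'grip_width': 0.08844965539847795}
```

View pics/top0.png

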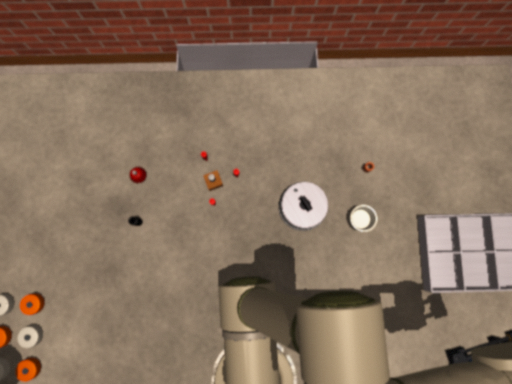

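View pics/side0.png

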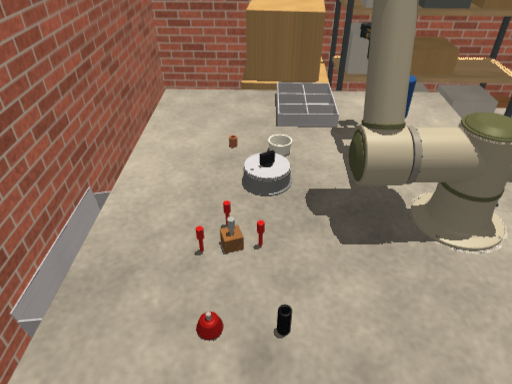

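View pics/wrist0.png

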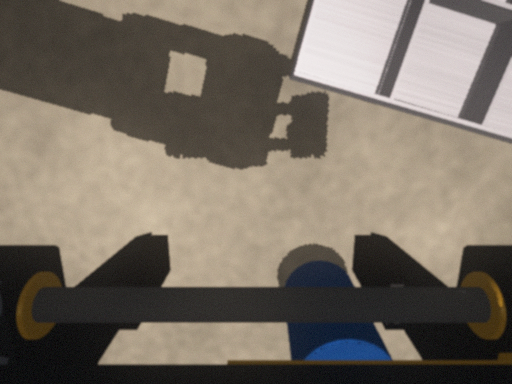

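Candidates for the kingpin in the top view are the chrome pin in the brown block (213,178) and the red look-alikes at (204,155), (237,172) and (212,202). The red heel brake (138,174), black socket (135,221) and bushing (368,167) are not pins. I choose the chrome one in the wooden block. The black bar knob is on the dial at (305,203).

```bash
cat > h.py <<'E'
from plant import ctrl,camera
import cv2,numpy as np
from scipy.spatial.transform import Rotation as Ro
def ray(c,u,v,z):
    R=np.array(c["R"]);t=np.array(c["t"]);o=-R.T@t
    d=R.T@np.array([(u-c["cx"])/c["fx"],(v-c["cy"])/c["fy"],1])
    return o+d*(z-o[2])/d[2]
def proj(c,X):
    p=np.array(c["R"])@np.array(X)+c["t"]; return np.array([c["fx"]*p[0]/p[2]+c["cx"],c["fy"]*p[1]/p[2]+c["cy"]])
def blobs(m,amin=4):
    n,l,s,ce=cv2.connectedComponentsWithStats(m.astype(np.uint8))
    return [(s[i,4],ce[i].round(1).tolist(),s[i,:4].tolist()) for i in range(1,n) if s[i,4]>=amin]
def tool(X,yaw=None):
    s=ctrl.observe();R=Ro.from_rotvec(s["eef_rot"]).as_matrix()
    return R.T@(np.array(X)-s["eef_pos"])*100
def save(n,img,box=None,k=1):
    if box: img=img[box[1]:box[3],box[0]:box[2]]
    cv2.imwrite(n,cv2.resize(img[:,:,::-1],None,fx=k,fy=k,interpolation=cv2.INTER_CUBIC))
E
python3 - <<'E'
from h import *
t=camera("top");s=camera("side")
save("pics/t1.png",t["pixels"],(190,140,340,240),5)
save("pics/s1.png",s["pixels"],(180,130,310,260),4.5)
for n,c in(("top",t),("side",s)):
    p=c["pixels"].astype(int);hsv=cv2.cvtColor(c["pixels"],cv2.COLOR_RGB2HSV)
    red=(p[...,0]>130)&(p[...,1]<50)&(p[...,2]<50)
    print(n,"red",[b for b in blobs(red) if b[1][1]>130])
    br=(hsv[...,0]>5)&(hsv[...,0]<18)&(hsv[...,1]>130)&(p[...,0]>80)
    print("brown",[b for b in blobs(br,15) if 150<b[1][1]<260 and b[1][0]<380])
p=t["pixels"].astype(int)
w=(p.min(2)>165);w[:, :270]=0;w[:,340:]=0;w[:170]=0;w[240:]=0
m=cv2.findContours(w.astype(np.uint8),0,1)[0];m=max(m,key=cv2.contourArea)
e=cv2.fitEllipse(m);print(e,ray(t,*e[0],.06))
k=(p.max(2)<70);k[:, :285]=0;k[:,325:]=0;k[:185]=0;k[225:]=0
print(blobs(k,1))
E
```

```text
top red [(np.int32(22), [203.7, 154.5], [202, 152, 5, 6]), (np.int32(61), [136.0, 173.7], [131, 169, 10, 10]), (np.int32(23), [235.8, 172.1], [234, 170, 5, 5]), (np.int32(20), [212.2, 201.4], [210, 199, 5, 6]), (np.int32(8), [17.0, 371.5], [17, 368, 1, 8])]
brown [(np.int32(69), [368.6, 166.3], [364, 162, 10, 10]), (np.int32(204), [213.0, 180.5], [204, 170, 19, 20])]
side red [(np.int32(21), [226.2, 203.1], [224, 201, 6, 5]), (np.int32(26), [260.3, 223.0], [257, 221, 7, 5]), (np.int32(28), [199.0, 228.8], [196, 227, 7, 5]), (np.int32(179), [208.9, 320.5], [199, 312, 20, 16])]
brown [(np.int32(285), [37.4, 150.1], [26, 135, 24, 31]), (np.int32(223), [52.9, 151.3], [43, 137, 20, 29]), (np.int32(159), [66.4, 152.3], [58, 140, 17, 25]), (np.int32(132), [78.2, 153.3], [71, 142, 15, 24]), (np.int32(110), [88.8, 153.7], [83, 143, 13, 22]), (np.int32(86), [98.3, 154.4], [93, 145, 12, 20]), (np.int32(79), [106.7, 155.2], [102, 146, 11, 20]), (np.int32(61), [114.2, 155.6], [110, 147, 9, 18]), (np.int32(47), [121.3, 155.8], [118, 149, 8, 16]), (np.int32(29), [127.3, 155.8], [124, 149, 8, 14]), 
[... 1007 characters left out ...]
), (np.int32(87), [64.5, 219.6], [57, 207, 16, 26]), (np.int32(204), [51.7, 224.9], [42, 209, 20, 33]), (np.int32(278), [36.2, 229.1], [25, 211, 23, 37]), (np.int32(366), [18.3, 233.7], [5, 214, 28, 40]), (np.int32(186), [5.5, 229.9], [0, 218, 14, 27]), (np.int32(238), [230.2, 234.8], [220, 226, 23, 22]), (np.int32(128), [45.5, 249.7], [36, 234, 20, 32]), (np.int32(288), [30.2, 257.4], [18, 238, 25, 39]), (np.int32(35), [239.8, 246.0], [235, 240, 8, 11]), (np.int32(74), [2.0, 257.2], [0, 249, 7, 18])]
((304.60174560546875, 204.44436645507812), (44.01633071899414, 44.75458526611328), 130.85523986816406) [ 0.49511566 -0.15823919  0.06      ]
[(np.int32(90), [304.7, 203.4], [300, 197, 11, 13])]
```

```bash
ls pics
```

```text
s1.png
side0.png
t1.png
top0.png
wrist0.png
```

View pics/t1.png

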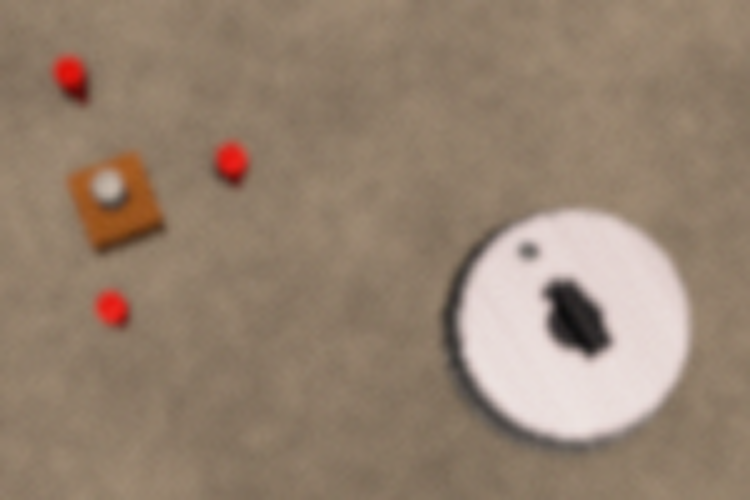

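View pics/s1.png

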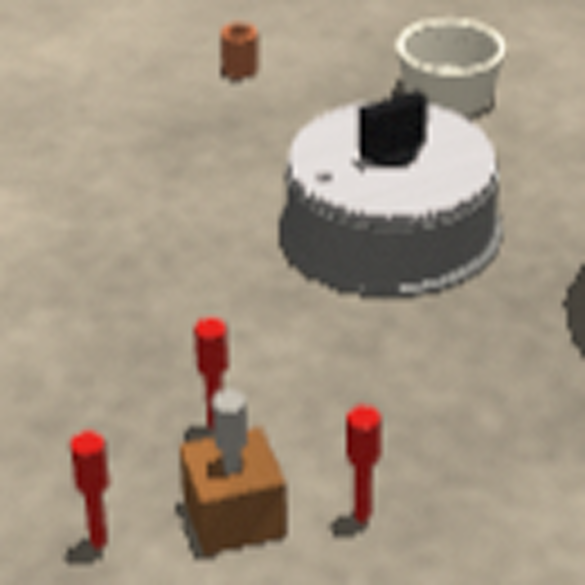

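The crops show the chrome pin in the block at crop (110,187), with a red pin on three sides of it. The dial's hole is at crop (528,250), up and left of the knob bar.

Run:
```python
from h import *
t=camera("top");s=camera("side")
p=t["pixels"].astype(int)
u=lambda x,o,k:(x+.5)/k-.5+o
# gray pin head in top
ps=s["pixels"].astype(int)
hsv=cv2.cvtColor(t["pixels"],cv2.COLOR_RGB2HSV)
m=(hsv[...,1]<60)&(p.max(2)>100); m[:170]=0;m[192:]=0;m[:,:204]=0;m[:,222:]=0
print("headtop",blobs(m,3))
print("pin top", ray(t,u(110,190,5),u(185,140,5),.085),"side",ray(s,u(231,180,4.5),u(400,130,4.5),.085))
H1=ray(t,u(528,190,5),u(250,140,5),.06);H2=ray(s,u(324,180,4.5),u(177,130,4.5),.06)
print("hole",H1,H2)
# dial centre side
w=(ps.min(2)>150);w[:140]=0;w[185:]=0;w[:,:240]=0;w[:,294:]=0
c=max(cv2.findContours(cv2.morphologyEx(w.astype(np.uint8),3,np.ones((7,7))),0,1)[0],key=cv2.contourArea)
h=cv2.convexHull(c)[:,0].astype(float);P=np.array([ray(s,*q,.06)[:2] for q in h]).astype(np.float32)
print("dial side",cv2.minEnclosingCircle(P))
w=(p.min(2)>165);w[:, :270]=0;w[:,340:]=0;w[:170]=0;w[240:]=0
c=max(cv2.findContours(w.astype(np.uint8),0,1)[0],key=cv2.contourArea)
P=np.array([ray(t,*q,.06)[:2] for q in c[:,0].astype(float)]).astype(np.float32)
print("dial top",cv2.minEnclosingCircle(P))
k=(p.max(2)<70);k[:, :285]=0;k[:,325:]=0;k[:185]=0;k[225:]=0
ys,xs=np.nonzero(k);K=np.array([ray(t,x,y,.1)[:2] for x,y in zip(xs,ys)])
e,V=np.linalg.eigh(np.cov(K.T));print("knob",K.mean(0),V[:,1],np.degrees(np.arctan2(V[1,1],V[0,1])))
for q,z in(((203.7,154.5),.075),((235.8,172.1),.075),((212.2,201.4),.075)): print("red t",ray(t,*q,z))
for q,z in(((226.2,203.1),.075),((260.3,223),.075),((199,228.8),.075)): print("red s",ray(s,*q,z))
for H in(H1,H2):
    d=H[:2]-[.495,-.158];print(np.linalg.norm(d),np.degrees(np.arctan2(d[1],d[0])))
st=ctrl.observe();print(Ro.from_rotvec(st["eef_rot"]).as_matrix().round(3))
```

```text
headtop [(np.int32(23), [211.1, 177.2], [209, 175, 5, 6])]
pin top [0.57826113 0.1095671  0.085     ] side [0.58233023 0.11164241 0.085     ]
hole [ 0.53935223 -0.13245012  0.06      ] [ 0.54345766 -0.13131819  0.06      ]
dial side ((0.4952830672264099, -0.2073642760515213), 0.12055381387472153)
dial top ((0.49552029371261597, -0.15802106261253357), 0.06654276698827744)
knob [ 0.49371727 -0.15301913] [-0.85963622 -0.51090662] -149.2757619280065
red t [0.64633418 0.13336126 0.075     ]
red t [0.59202276 0.04015675 0.075     ]
red t [0.50761381 0.10919723 0.075     ]
red s [0.59977522 0.04324611 0.075     ]
red s [0.51442908 0.11401706 0.075     ]
red s [0.6534398  0.13777146 0.075     ]
0.051185120278794356 29.94484802326662
0.055317847583125954 28.838107682336712
[[ 0.965  0.263 -0.   ]
 [ 0.263 -0.965  0.   ]
 [ 0.    -0.    -1.   ]]
```

apply_moves:
  offset:
    - [5.4, -3.0, 0]
    - [10.9, -6.1, 0]
    - [16.4, -9.1, 0]
    - [21.8, -12.2, 0]
    - [27.3, -15.2, 0]
  turn: [0, 0, 0, 0, 0]

```text
time: 0.98
eef_pos: [0.362, -0.2871, 0.2334]
eef_rot: [3.113, 0.416, 0.001]
wrist_force: [0.4, -0.2, 0.9]
grip_width: 0.0882
```

apply_moves:
  offset:
    - [5.4, -3.0, 0]
    - [10.9, -6.1, 0]
    - [16.4, -9.1, 0]
    - [16.4, -9.1, 0]
    - [16.4, -9.1, 0]
  turn: [-5, -10, -15, -15, -15]

```text
time: 1.6
eef_pos: [0.4949, -0.158, 0.2329]
eef_rot: [-3.033, -0.819, 0.001]
wrist_force: [-0.2, -0.1, 0.4]
grip_width: 0.0881
```

Run:
```python
from h import *
c=camera("wrist");save("pics/w1.png",c["pixels"])
s=ctrl.observe();print(s["time"],s["eef_pos"],Ro.from_rotvec(s["eef_rot"]).as_matrix().round(3),s["torque"],s["wrist_force"])
```

```text
1.65 [ 0.49467212 -0.15851809  0.23308292] [[ 0.865  0.502 -0.   ]
 [ 0.502 -0.865 -0.   ]
 [-0.    -0.    -1.   ]] [-0.03160318 -0.05564407  0.01747308] [ 0.09218663 -1.03064672  0.58818983]
```

View pics/w1.png

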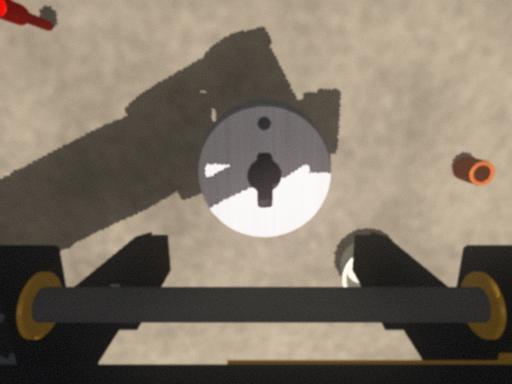

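The wrist view shows the dial centred near (265,171), its hole at (264,123) and the bar along the image column. The jaw axis lies across the bar.

Run:
```python
from h import *
c=camera("wrist");p=c["pixels"].astype(int)
g=cv2.cvtColor(c["pixels"],cv2.COLOR_RGB2GRAY)
# hole & knob
k=(p.max(2)<45);k[:100]=0;k[230:]=0;k[:,:210]=0;k[:,320:]=0
b=blobs(k,10);print(b)
for q in b: print(ray(c,*q[1],.06),ray(c,*q[1],.1))
# plate neutral vs warm floor
hsv=cv2.cvtColor(c["pixels"],cv2.COLOR_RGB2HSV)
m=(hsv[...,1]<25);m[:95]=0;m[242:]=0;m[:,:185]=0;m[:,345:]=0
cs=max(cv2.findContours(m.astype(np.uint8),0,1)[0],key=cv2.contourArea)
P=np.array([ray(c,*q,.06)[:2] for q in cs[:,0].astype(float)])
from scipy.optimize import least_squares
f=least_squares(lambda v:np.hypot(*(P-v[:2]).T)-v[2],[.495,-.158,.066],loss='soft_l1',f_scale=.001);print(f.x,np.std(f.fun))
print(ray(c,264,123,.06),proj(c,[.4947,-.1585,.1]))
# bar end pixels
ys,xs=np.nonzero(k);
for r in range(150,212,4): print(r,xs[ys==r].min() if (ys==r).any() else None,xs[ys==r].max() if (ys==r).any() else None)
```

```text
[(np.int32(36), [262.8, 156.2], [257, 154, 13, 7])]
[ 0.51486553 -0.15027673  0.06      ] [ 0.51966611 -0.14721826  0.1       ]
[ 0.50183401 -0.15878461  0.06694222] 0.0013042915033201945
[ 0.54296853 -0.13522279  0.06      ] [259.5972761  186.99438714]
150 None None
154 260 268
158 259 265
162 256 256
166 None None
170 None None
174 None None
178 None None
182 None None
186 None None
190 None None
194 None None
198 None None
202 None None
206 None None
210 None None
```

Run:
```python
from h import *
c=camera("wrist");save("pics/w2.png",c["pixels"],(190,95,340,245),4)
s=camera("side");save("pics/s2.png",s["pixels"],(235,140,300,200),9)
```

```text
(no output)
```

View pics/w2.png

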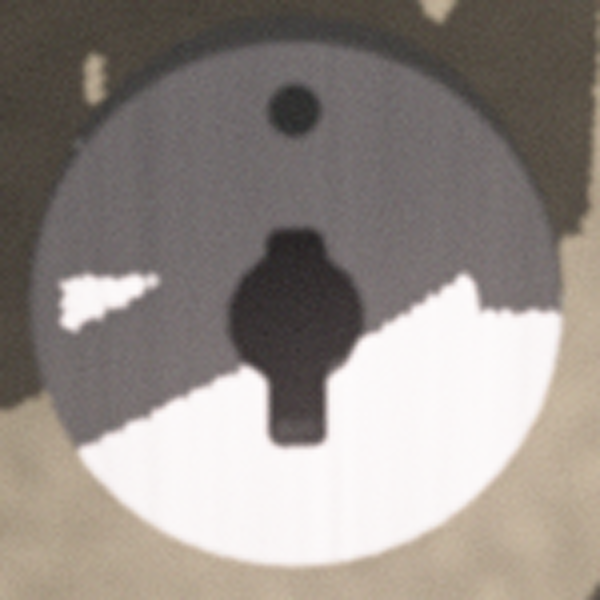

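View pics/s2.png

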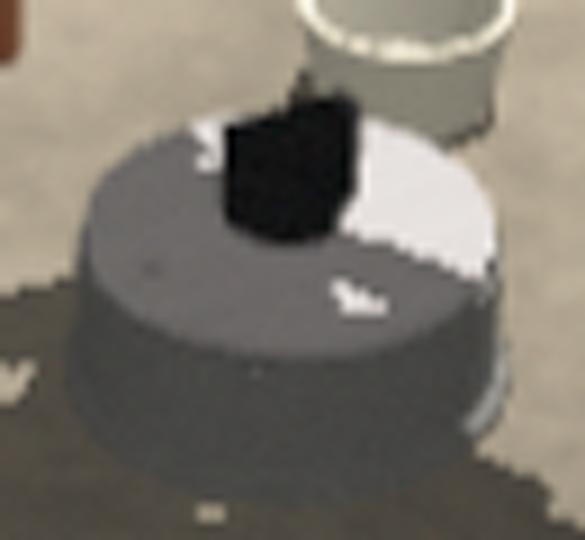

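Run:
```python
from h import *
c=camera("wrist");s=camera("side")
u=lambda x,o,k:(x+.5)/k-.5+o
for n,x,y,z in(("plate",296,303,.06),("hub",296,315,.066),("bar",297,326,.1),("bartopfar",297,230,.1),("bartopnear",297,418,.1),("hole",295,110,.06),("L",30,303,.06),("R",562,303,.06),("T",296,40,.06),("B",296,566,.06)):
    print(n,ray(c,u(x,190,4),u(y,95,4),z).round(4))
E1=ray(s,u(80,235,9),u(235,140,9),.06);E2=ray(s,u(497,235,9),u(235,140,9),.06)
print("side plate",E1,E2,ray(s,u(288,235,9),u(231,140,9),.06),ray(s,u(152,235,9),u(268,140,9),.06))
```

```text
plate [ 0.5031 -0.1584  0.06  ]
hub [ 0.5014 -0.1593  0.066 ]
bar [ 0.505  -0.1572  0.1   ]
bartopfar [ 0.5232 -0.1466  0.1   ]
bartopnear [ 0.487  -0.1677  0.1   ]
hole [ 0.5434 -0.1346  0.06  ]
L [ 0.4699 -0.1012  0.06  ]
R [ 0.5363 -0.2156  0.06  ]
T [ 0.5575 -0.1267  0.06  ]
B [ 0.4426 -0.1937  0.06  ]
side plate [ 0.56754306 -0.14747633  0.06      ] [ 0.43431615 -0.15139868  0.06      ] [ 0.50110715 -0.15175107  0.06      ] [ 0.54385949 -0.12933199  0.06      ]
```

apply_moves:
  offset:
    - [0.4, 0.1, 5]
    - [0.4, 0.1, 10]
    - [0.4, 0.1, 10.3]
    - [0.4, 0.1, 10.3]
  turn: [0, 0, 0, 0]
  jaw: 90

```text
time: 2.4
eef_pos: [0.4998, -0.1573, 0.1318]
eef_rot: [3.032, 0.818, 0.002]
wrist_force: [0.7, 0.3, 0.0]
grip_width: 0.0574
```

Run:
```python
from h import *
c=camera("wrist");save("pics/w3.png",c["pixels"])
s=ctrl.observe();print(s["time"],s["eef_pos"],s["torque"],s["wrist_force"],s["grip_width"])
R=Ro.from_rotvec(s["eef_rot"]).as_matrix();w=s["grip_width"]
for y in(-1,0,1): print(proj(c,s["eef_pos"]+R@[0,y*w/2,.019]),proj(c,s["eef_pos"]+R@[.009,y*w/2,.019]))
```

```text
2.45 [ 0.5000429  -0.15735689  0.13222191] [-0.00761213  0.00029787  0.03842923] [-0.09082745  0.0575905   0.08516541] 0.0569082805101861
[207.32890384 235.05748545] [206.62487659 219.52384087]
[259.16029565 235.07394334] [259.13709764 219.53805872]
[311.00786903 235.09040636] [311.66592826 219.55228107]
```

View pics/w3.png

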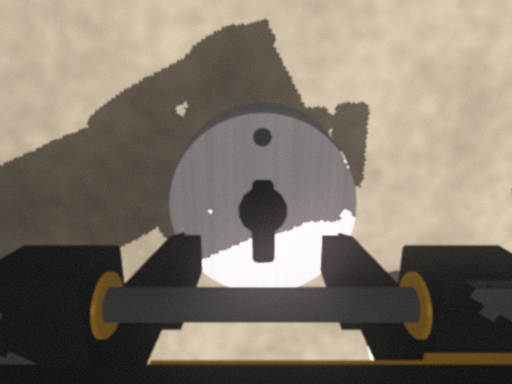

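Run:
```python
from h import *
c=camera("wrist");save("pics/w4.png",c["pixels"],(150,90,370,330),3)
s=ctrl.observe()
R=Ro.from_rotvec(s["eef_rot"]).as_matrix();w=s["grip_width"]
for z in(-.007,.0,.01,.019):print(z,proj(c,s["eef_pos"]+R@[.009,-w/2,z]),proj(c,s["eef_pos"]+R@[.009,w/2,z]))
```

```text
-0.007 [197.4661133  237.68136177] [319.25548467 237.68361792]
0.0 [200.12346956 232.23586568] [316.81235879 232.23758   ]
0.01 [203.55539797 225.2031042 ] [313.65713107 225.20417661]
0.019 [206.32887629 219.51964898] [311.10728701 219.5202503 ]
```

View pics/w4.png

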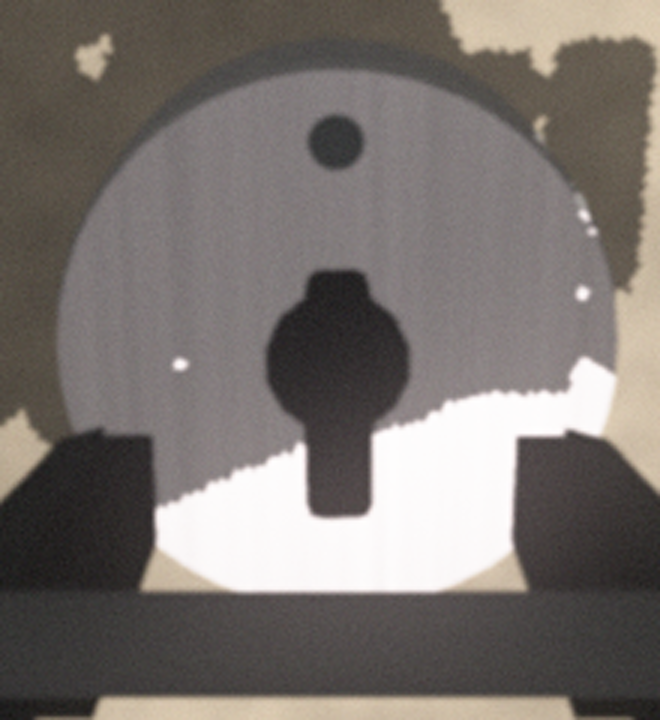

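apply_moves:
  offset:
    - [0.1, 0.05, 1.5]
    - [0.1, 0.05, 3.0]
    - [0.1, 0.05, 4.4]
    - [0.1, 0.05, 4.4]
  turn: [0, 0, 0, 0]

```text
time: 3.0
eef_pos: [0.4997, -0.1563, 0.0848]
eef_rot: [-3.031, -0.819, 0.003]
wrist_force: [-1.1, 0.4, 0.2]
grip_width: 0.0573
```

apply_moves:
  offset:
    - [0, 0, 0]
    - [0, 0, 0]
    - [0, 0, 0]
  turn: [0, 0, 0]
  jaw: 180

```text
time: 3.38
eef_pos: [0.5004, -0.1567, 0.0865]
eef_rot: [3.032, 0.819, 0.001]
wrist_force: [-0.5, 0.8, 0.3]
grip_width: 0.0288
```

Run:
```python
from h import *
c=camera("wrist");save("pics/w5.png",c["pixels"],(130,90,390,330),3)
s=ctrl.observe();print(s["time"],s["eef_pos"],s["torque"],s["wrist_force"],s["grip_width"])
```

```text
3.425 [ 0.50038099 -0.15663523  0.08636776] [-0.07917222  0.07042085 -0.00135479] [ 0.16830853 -0.51541866 -0.50854793] 0.02680404426487418
```

View pics/w5.png

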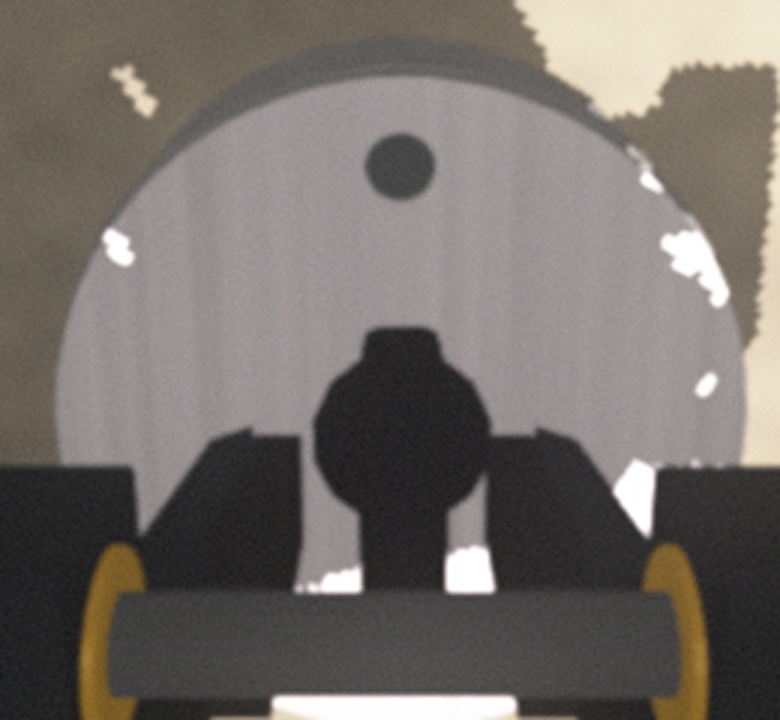

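Run:
```python
from h import *
c=camera("wrist");s=ctrl.observe()
u=lambda x,o,k=3:(x+.5)/k-.5+o
R=Ro.from_rotvec(s["eef_rot"]).as_matrix()
for n,x,y,z in(("hub",402,434,.066),("bartip",402,328,.1),("hole",400,166,.06)):
    X=ray(c,u(x,130),u(y,90),z);print(n,X.round(4),(R.T@(X-s["eef_pos"])*100).round(2))
P=[ray(c,u(x,130),u(y,90),.06)[:2] for x,y in((57,400),(110,235),(200,140),(290,96),(402,76),(520,98),(600,140),(690,225),(735,320),(745,390))]
P=np.array(P)
from scipy.optimize import least_squares
f=least_squares(lambda v:np.hypot(*(P-v[:2]).T)-v[2],[.495,-.158,.066]);print(f.x,f.fun.round(4),(R.T@(np.r_[f.x[:2],.06]-s["eef_pos"])*100).round(2))
```

```text
hub [ 0.5017 -0.159   0.066 ] [-0.01  0.27  2.03]
bartip [ 0.5272 -0.1437  0.1   ] [ 2.96  0.24 -1.37]
hole [ 0.5434 -0.1342  0.06  ] [4.85 0.23 2.63]
[ 0.50016201 -0.15985965  0.0654139 ] [ 0.0002 -0.0004  0.      0.      0.0004 -0.     -0.0004  0.      0.0001
 -0.    ] [-0.18  0.27  2.63]
```

apply_moves:
  offset:
    - [-0.1, 0.13, 0]
    - [-0.1, 0.13, 0]
  turn: [0, 0]

```text
time: 3.72
eef_pos: [0.5001, -0.1584, 0.0862]
eef_rot: [3.033, 0.819, 0.0]
wrist_force: [-0.5, -0.7, 0.6]
grip_width: 0.0259
```

apply_moves:
  offset:
    - [0, 0, 0]
    - [0, 0, 0]
    - [0, 0, 0]
  turn: [0, 0, 0]
  jaw: 255

```text
time: 4.1
eef_pos: [0.5002, -0.1585, 0.0861]
eef_rot: [3.032, 0.819, 0.0]
wrist_force: [1.4, -2.5, -1.6]
grip_width: 0.0135
```

Run:
```python
from h import *
s=ctrl.observe();print(s["time"],s["eef_pos"],s["torque"],s["wrist_force"],s["grip_width"],Ro.from_rotvec(s["eef_rot"]).as_matrix().T@s["wrist_force"])
```

```text
4.1 [ 0.50022472 -0.15845706  0.08612306] [-0.44613893 -0.20170078  0.04393973] [ 1.37350644 -2.51867401 -1.61462997] 0.01352269925064002 [-0.08158514  2.86660329  1.61653891]
```

apply_moves:
  offset:
    - [0, 0, 0]
    - [0, 0, 0]
    - [0, 0, 0]
    - [0, 0, 0]
  turn: [2.5, 5, 7.5, 10]

```text
time: 4.6
eef_pos: [0.5004, -0.1587, 0.0861]
eef_rot: [3.092, 0.55, 0.001]
wrist_force: [1.6, -3.5, -3.3]
grip_width: 0.0133
```

```bash
cat > o.py <<'E'
from h import *
s=ctrl.observe();R=Ro.from_rotvec(s["eef_rot"]).as_matrix()
print(round(s["time"],2),s["eef_pos"].round(4),"az",np.degrees(np.arctan2(R[1,0],R[0,0])).round(2),"tq",s["torque"].round(3),"F tool",(R.T@s["wrist_force"]).round(1),"w",s["grip_width"].round(4),"j6",s["joint_torque"][5].round(3))
E
python3 o.py
```

```text
Traceback (most recent call last):
  File "o.py", line 3, in <module>
    print(round(s["time"],2),s["eef_pos"].round(4),"az",np.degrees(np.arctan2(R[1,0],R[0,0])).round(2),"tq",s["torque"].round(3),"F tool",(R.T@s["wrist_force"]).round(1),"w",s["grip_width"].round(4),"j6",s["joint_torque"][5].round(3))
                                                                                                                                                                              ^^^^^^^^^^^^^^^^^^^^^
AttributeError: 'float' object has no attribute 'round'
```

```bash
sed -i 's/s\["grip_width"\].round(4)/round(s["grip_width"],4)/' o.py; python3 o.py
```

```text
4.6 [ 0.5004 -0.1587  0.0861] az 20.17 tq [-0.662 -0.404  0.195] F tool [0.3 3.8 3.3] w 0.0133 j6 -0.252
```

apply_moves:
  offset:
    - [0, 0, 0]
    - [0, 0, 0]
  turn: [2.5, 5]

```text
time: 4.85
eef_pos: [0.5004, -0.1589, 0.0862]
eef_rot: [3.113, 0.414, 0.001]
wrist_force: [2.5, -5.1, -3.3]
grip_width: 0.0138
```

```bash
python3 o.py
```

```text
4.85 [ 0.5004 -0.1589  0.0862] az 15.17 tq [-0.821 -0.422  0.216] F tool [1.1 5.6 3.3] w 0.0138 j6 -0.252
```

apply_moves:
  offset:
    - [0, 0, 0]
    - [0, 0, 0]
  turn: [2, 4]

```text
time: 5.1
eef_pos: [0.5005, -0.159, 0.0862]
eef_rot: [3.125, 0.306, 0.002]
wrist_force: [2.6, -5.3, -4.5]
grip_width: 0.0136
```

```bash
python3 o.py
```

```text
5.1 [ 0.5005 -0.159   0.0862] az 11.18 tq [-0.855 -0.432  0.21 ] F tool [1.5 5.7 4.5] w 0.0136 j6 -0.161
```

apply_moves:
  offset:
    - [0, 0.05, 0]
    - [0, 0.05, 0]
  turn: [2, 4]

```text
time: 5.35
eef_pos: [0.5005, -0.1591, 0.0862]
eef_rot: [3.135, 0.196, 0.001]
wrist_force: [3.5, -4.7, -3.2]
grip_width: 0.0136
```

```bash
python3 o.py
```

```text
5.35 [ 0.5005 -0.1591  0.0862] az 7.14 tq [-0.781 -0.481  0.192] F tool [2.9 5.1 3.2] w 0.0136 j6 -0.185
```

apply_moves:
  offset:
    - [0, 0, 0]
    - [0, 0, 0]
  turn: [2, 4]

```text
time: 5.6
eef_pos: [0.5005, -0.1592, 0.0861]
eef_rot: [3.139, 0.086, 0.001]
wrist_force: [3.0, -5.4, -3.1]
grip_width: 0.0132
```

```bash
python3 o.py
```

```text
5.6 [ 0.5005 -0.1592  0.0861] az 3.14 tq [-0.89  -0.509  0.224] F tool [2.7 5.5 3.1] w 0.0132 j6 -0.162
```

apply_moves:
  offset:
    - [0, 0, 0]
    - [0, 0, 0]
  turn: [2, 4]

```text
time: 5.85
eef_pos: [0.5005, -0.1594, 0.0861]
eef_rot: [3.14, -0.024, 0.001]
wrist_force: [3.1, -6.1, -4.5]
grip_width: 0.0137
```

```bash
python3 o.py
```

```text
5.85 [ 0.5005 -0.1594  0.0861] az -0.86 tq [-1.003 -0.505  0.194] F tool [3.1 6.  4.5] w 0.0137 j6 -0.161
```

apply_moves:
  offset:
    - [0, 0.05, 0]
    - [0, 0.05, 0]
  turn: [2, 4]

```text
time: 6.1
eef_pos: [0.5005, -0.1595, 0.0862]
eef_rot: [3.138, -0.133, 0.001]
wrist_force: [4.2, -4.0, -3.7]
grip_width: 0.0135
```

```bash
python3 o.py
```

```text
6.1 [ 0.5005 -0.1595  0.0862] az -4.87 tq [-0.637 -0.584  0.191] F tool [4.6 3.6 3.7] w 0.0135 j6 -0.171
```

apply_moves:
  offset:
    - [0, 0, 0]
    - [0, 0, 0]
  turn: [2, 4]

```text
time: 6.35
eef_pos: [0.5005, -0.1596, 0.0862]
eef_rot: [3.131, -0.243, 0.001]
wrist_force: [2.9, -5.4, -4.0]
grip_width: 0.0136
```

```bash
python3 o.py
```

```text
6.35 [ 0.5005 -0.1596  0.0862] az -8.87 tq [-0.853 -0.556  0.195] F tool [3.7 4.9 4. ] w 0.0136 j6 -0.19
```

apply_moves:
  offset:
    - [0, 0, 0]
    - [0, 0, 0]
  turn: [2, 4]

```text
time: 6.6
eef_pos: [0.5004, -0.1597, 0.0862]
eef_rot: [3.121, -0.352, 0.001]
wrist_force: [2.3, -6.2, -3.7]
grip_width: 0.0136
```

```bash
python3 o.py
```

```text
6.6 [ 0.5004 -0.1597  0.0862] az -12.88 tq [-0.92  -0.518  0.158] F tool [3.7 5.5 3.7] w 0.0136 j6 -0.248
```

apply_moves:
  offset:
    - [0, 0, 0]
  turn: [2]

```text
time: 6.72
eef_pos: [0.5004, -0.1598, 0.0862]
eef_rot: [3.114, -0.407, 0.001]
wrist_force: [1.6, -6.3, -4.5]
grip_width: 0.0138
```

```bash
python3 o.py
```

```text
6.72 [ 0.5004 -0.1598  0.0862] az -14.88 tq [-1.    -0.436  0.059] F tool [3.1 5.7 4.5] w 0.0138 j6 -0.286
```

apply_moves:
  offset:
    - [0, 0, 0]
  turn: [2]

```text
time: 6.85
eef_pos: [0.5004, -0.1599, 0.0862]
eef_rot: [3.106, -0.461, 0.001]
wrist_force: [2.9, -6.9, -3.6]
grip_width: 0.0138
```

```bash
python3 o.py
```

```text
6.85 [ 0.5004 -0.1599  0.0862] az -16.89 tq [-1.015 -0.405 -0.037] F tool [4.8 5.8 3.6] w 0.0138 j6 -0.332
```

apply_moves:
  offset:
    - [0, 0, 0]
  turn: [2]

```text
time: 6.98
eef_pos: [0.5004, -0.1599, 0.0862]
eef_rot: [3.098, -0.515, 0.001]
wrist_force: [3.1, -7.9, -3.9]
grip_width: 0.0135
```

```bash
python3 o.py
```

```text
6.97 [ 0.5004 -0.1599  0.0862] az -18.89 tq [-1.139 -0.332 -0.028] F tool [5.5 6.5 3.9] w 0.0135 j6 -0.376
```

apply_moves:
  offset:
    - [0, 0, 0]
  turn: [2]

```text
time: 7.1
eef_pos: [0.5003, -0.16, 0.0861]
eef_rot: [3.088, -0.57, 0.001]
wrist_force: [2.6, -7.3, -4.5]
grip_width: 0.0137
```

```bash
python3 o.py
```

```text
7.1 [ 0.5003 -0.16    0.0861] az -20.9 tq [-1.096 -0.407 -0.024] F tool [5.1 5.9 4.5] w 0.0137 j6 -0.355
```

The drag has dipped from 0.20 to −0.03 N m, so the plate is being pulled on. I'll continue in small steps until the torque starts to rise.

apply_moves:
  offset:
    - [0, 0, 0]
  turn: [1]

```text
time: 7.22
eef_pos: [0.5003, -0.16, 0.0861]
eef_rot: [3.083, -0.596, 0.001]
wrist_force: [3.1, -7.8, -4.9]
grip_width: 0.0138
```

```bash
python3 o.py
```

```text
7.22 [ 0.5003 -0.16    0.0861] az -21.87 tq [-1.141 -0.345  0.105] F tool [5.8 6.1 4.9] w 0.0138 j6 -0.005
```

apply_moves:
  offset:
    - [0, 0, 0]
  turn: [1]

```text
time: 7.35
eef_pos: [0.5003, -0.16, 0.0861]
eef_rot: [3.078, -0.622, 0.001]
wrist_force: [2.3, -7.6, -3.9]
grip_width: 0.0137
```

```bash
python3 o.py
```

```text
7.35 [ 0.5003 -0.16    0.0861] az -22.85 tq [-1.128 -0.424  0.173] F tool [5.1 6.1 3.9] w 0.0137 j6 0.011
```

apply_moves:
  offset:
    - [0, 0, 0]
  turn: [1]

```text
time: 7.48
eef_pos: [0.5004, -0.1601, 0.0862]
eef_rot: [3.072, -0.648, 0.002]
wrist_force: [2.8, -6.8, -4.1]
grip_width: 0.0137
```

```bash
python3 o.py
```

```text
7.47 [ 0.5004 -0.1601  0.0862] az -23.83 tq [-1.167 -0.387  0.325] F tool [5.3 5.  4.1] w 0.0137 j6 0.092
```

The torque is climbing again past about −22°, so the notch centre is roughly there. I'll let go so that the dial can centre itself.

apply_moves:
  offset:
    - [0, 0, 0]
    - [0, 0, 0]
    - [0, 0, 0]
    - [0, 0, 0]
  turn: [-1, -1, -1, -1]
  jaw: 150

```text
time: 7.98
eef_pos: [0.5001, -0.159, 0.0861]
eef_rot: [-3.08, 0.62, 0.0]
wrist_force: [-0.3, -1.3, 0.5]
grip_width: 0.0363
```

apply_moves:
  offset:
    - [0, 0, -2]
    - [0, 0, -6]
    - [0, 0, -11]
    - [0, 0, -14.7]
    - [0, 0, -14.7]
  turn: [0, 0, 0, 0, 0]

```text
time: 8.6
eef_pos: [0.501, -0.1596, 0.2356]
eef_rot: [3.078, -0.62, 0.008]
wrist_force: [-0.1, -0.4, 0.3]
grip_width: 0.036
```

```bash
python3 o.py
python3 - <<'E'
from h import *
c=camera("wrist");save("pics/w6.png",c["pixels"]);save("pics/w6c.png",c["pixels"],(190,95,340,245),4)
t=camera("top");save("pics/t6c.png",t["pixels"],(270,170,340,240),8)
E
```

```text
8.6 [ 0.501  -0.1596  0.2356] az -22.77 tq [0.076 0.007 0.045] F tool [ 0.   0.4 -0.3] w 0.036 j6 -0.001
```

View pics/w6.png

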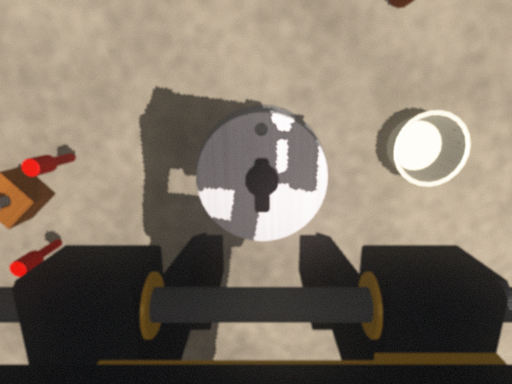

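View pics/w6c.png

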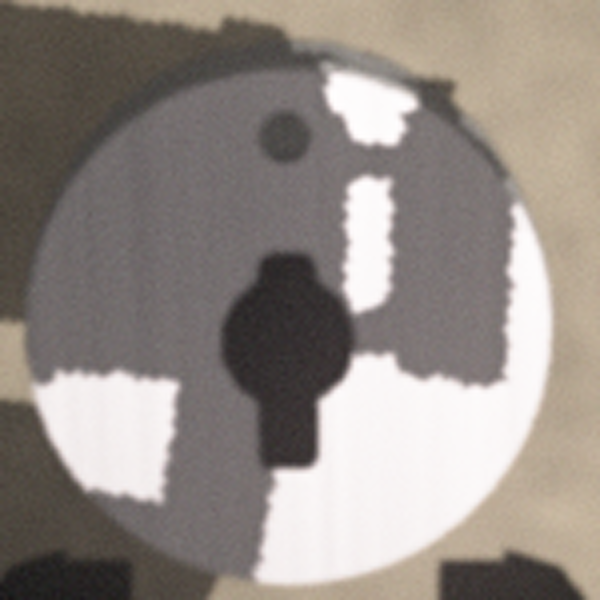

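The hole is at crop (285,136) against a plate centre of (289,325). That puts it about 1.2° counter-clockwise of the tool, at azimuth about −21.6°, which agrees with the felt notch centre.

apply_moves:
  offset:
    - [-0.6, -5.6, 0]
    - [-1.2, -11.2, 0]
    - [-1.8, -16.8, 0]
    - [-2.4, -22.4, 0]
    - [-3.1, -28, 0]
  turn: [0, 0, 0, 0, 0]

```text
time: 9.32
eef_pos: [0.5797, 0.1128, 0.2313]
eef_rot: [3.079, -0.62, -0.005]
wrist_force: [0.0, 0.5, -0.1]
grip_width: 0.0363
```

apply_moves:
  offset:
    - [0, 0, 4]
    - [0, 0, 8]
    - [0, 0, 8]
  turn: [0, 0, 0]

```text
time: 9.7
eef_pos: [0.578, 0.1111, 0.1493]
eef_rot: [3.078, -0.62, -0.013]
wrist_force: [-0.2, -0.8, 1.2]
grip_width: 0.0367
```

```bash
python3 o.py
python3 - <<'E'
from h import *
c=camera("wrist");save("pics/w7.png",c["pixels"],(130,90,390,330),3)
E
```

```text
9.7 [0.578  0.1111 0.1493] az -22.77 tq [0.045 0.045 0.012] F tool [ 0.1  0.8 -1.2] w 0.0367 j6 0.0
```

View pics/w7.png

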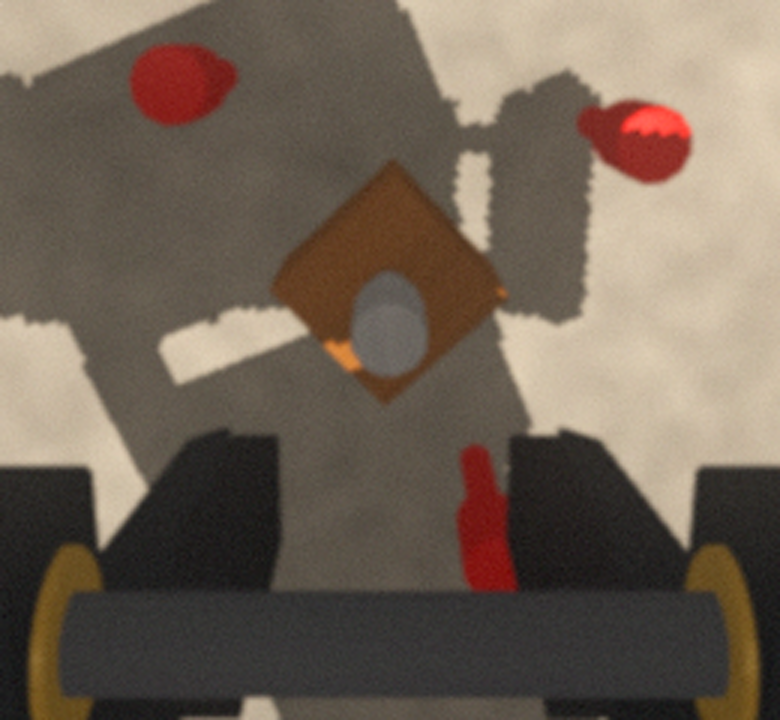

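Run:
```python
from h import *
c=camera("wrist");s=ctrl.observe();R=Ro.from_rotvec(s["eef_rot"]).as_matrix();print(s["eef_pos"],s["eef_rot"],R.round(4))
u=lambda x,o,k=3:(x+.5)/k-.5+o
X=ray(c,u(390,130),u(340,90),.085);print(X,R.T@(X-s["eef_pos"])*100)
```

```text
[0.58015462 0.11083636 0.15359793] [ 3.07965752e+00 -6.20607964e-01 -1.81046804e-04] [[ 9.220e-01 -3.873e-01 -1.000e-04]
 [-3.873e-01 -9.220e-01 -0.000e+00]
 [-1.000e-04  0.000e+00 -1.000e+00]]
[0.58406441 0.10965076 0.085     ] [ 0.407123   -0.04245035  6.85974746]
```

apply_moves:
  offset:
    - [0.2, -0.12, 3]
    - [0.2, -0.12, 5.5]
    - [0.2, -0.12, 7.5]
    - [0.2, -0.12, 7.5]
    - [0.2, -0.12, 7.5]
  turn: [0, 0, 0, 0, 0]

```text
time: 10.42
eef_pos: [0.5832, 0.1112, 0.0799]
eef_rot: [-3.079, 0.62, -0.004]
wrist_force: [-0.3, 0.1, -0.3]
grip_width: 0.0359
```

```bash
python3 o.py
python3 - <<'E'
from h import *
c=camera("wrist");save("pics/w8.png",c["pixels"],(130,90,390,330),3)
c=camera("side");save("pics/s8.png",c["pixels"],(160,120,320,270),4)
E
```

```text
10.43 [0.5832 0.1112 0.0799] az -22.78 tq [0.041 0.021 0.017] F tool [-0.3  0.   0.3] w 0.0359 j6 0.0
```

View pics/w8.png

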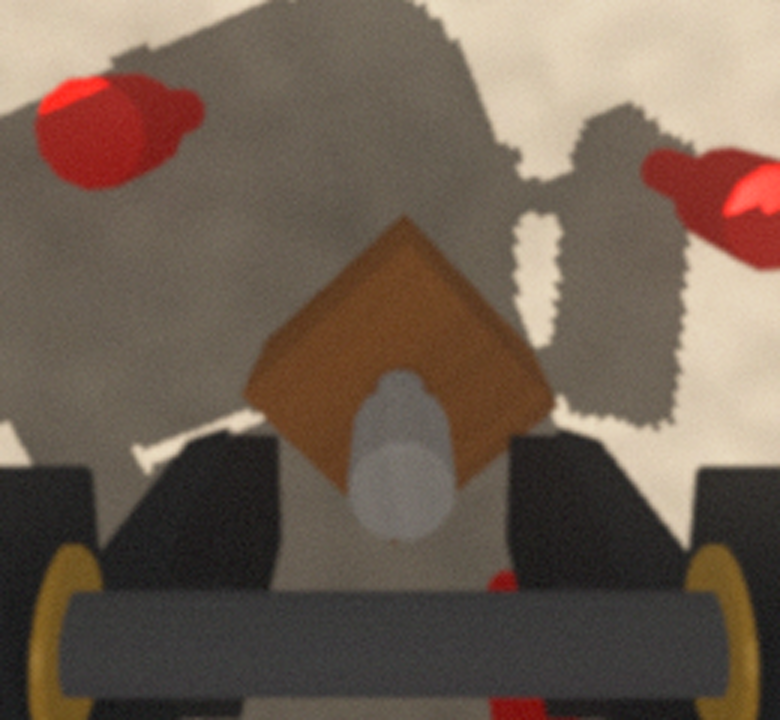

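View pics/s8.png

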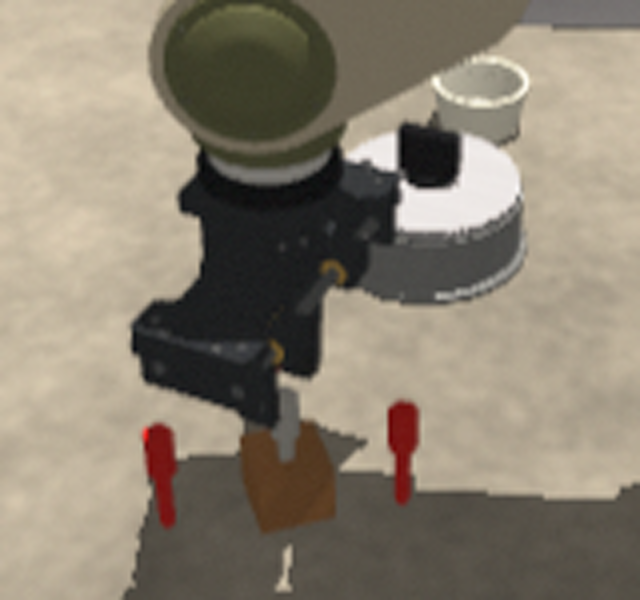

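Run:
```python
from h import *
c=camera("wrist");s=ctrl.observe();R=Ro.from_rotvec(s["eef_rot"]).as_matrix();print(s["eef_pos"])
u=lambda x,o,k=3:(x+.5)/k-.5+o
X=ray(c,u(402,130),u(490,90),.085);print(X,R.T@(X-s["eef_pos"])*100)
```

```text
[0.58282634 0.11131477 0.07934644]
[0.58346021 0.10950579 0.085     ] [ 0.12948889  0.14185143 -0.56522591]
```

apply_moves:
  offset:
    - [0.05, 0.13, 0.1]
    - [0.05, 0.13, 0.1]
  turn: [0, 0]

```text
time: 10.82
eef_pos: [0.5822, 0.1098, 0.0772]
eef_rot: [3.08, -0.62, 0.0]
wrist_force: [-0.5, 0.5, -0.7]
grip_width: 0.0363
```

apply_moves:
  offset:
    - [0, 0, 0]
    - [0, 0, 0]
    - [0, 0, 0]
  turn: [0, 0, 0]
  jaw: 255

```text
time: 11.2
eef_pos: [0.5822, 0.1099, 0.0771]
eef_rot: [-3.08, 0.62, 0.0]
wrist_force: [-0.5, -0.7, 0.6]
grip_width: 0.0149
```

```bash
python3 o.py
```

```text
11.2 [0.5822 0.1099 0.0771] az -22.77 tq [0.057 0.02  0.001] F tool [-0.2  0.8 -0.6] w 0.0149 j6 -0.0
```

Run:
```python
from h import *
c=camera("wrist");save("pics/w9.png",c["pixels"],(130,90,390,330),3)
c=camera("side");save("pics/s9.png",c["pixels"],(160,120,320,270),4)
print(ctrl.observe()["grip_width"])
```

```text
0.014756748728087878
```

View pics/w9.png

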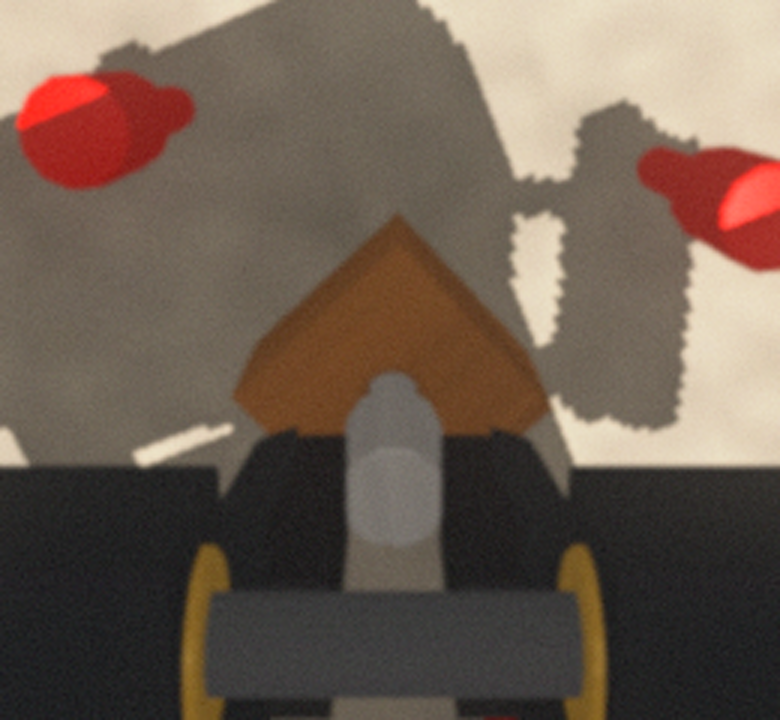

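View pics/s9.png

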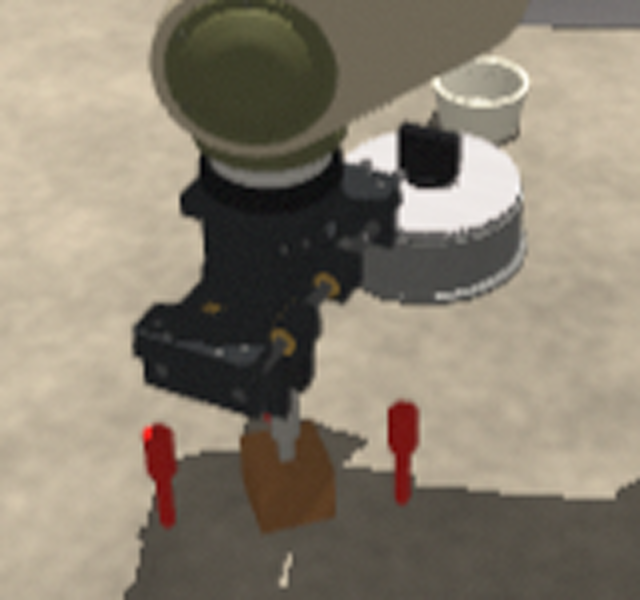

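apply_moves:
  offset:
    - [0, 0, -0.3]
    - [0, 0, -0.6]
    - [0, 0, -1.0]
    - [0, 0, -1.0]
  turn: [0, 0, 0, 0]

```text
time: 11.8
eef_pos: [0.5824, 0.1099, 0.0876]
eef_rot: [-3.08, 0.62, -0.001]
wrist_force: [0.0, 0.5, 0.1]
grip_width: 0.0149
```

```bash
python3 o.py;python3 - <<'E'
from h import *
c=camera("wrist");save("pics/w10.png",c["pixels"],(130,90,390,330),3)
c=camera("side");save("pics/s10.png",c["pixels"],(200,170,270,260),8)
print(ctrl.observe()["grip_width"])
E
```

```text
11.8 [0.5824 0.1099 0.0876] az -22.77 tq [0.055 0.023 0.016] F tool [-0.2 -0.5 -0.1] w 0.0149 j6 -0.0
0.014891426986547097
```

View pics/w10.png

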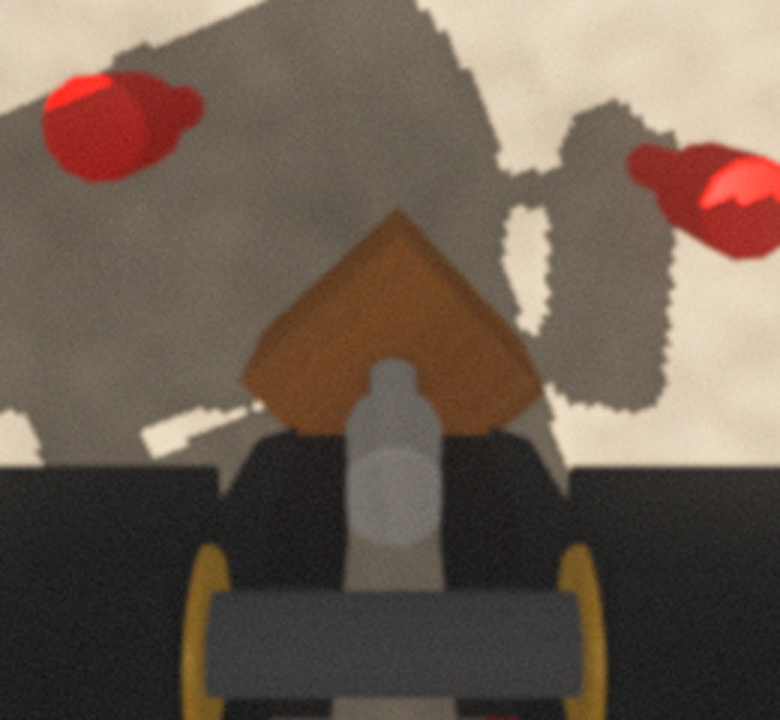

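View pics/s10.png

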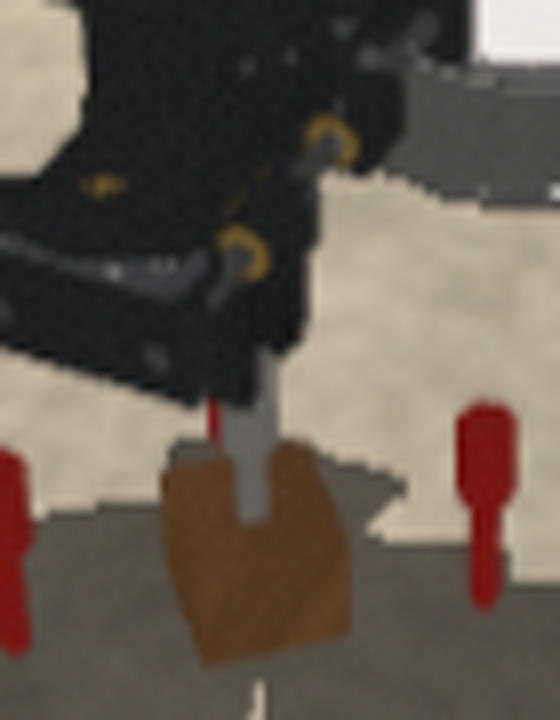

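The pin came up with the gripper: its head stays at crop (393,495) and more shank is showing.

apply_moves:
  offset:
    - [0, 0, -2]
    - [0, 0, -5]
    - [0, 0, -9]
    - [0, 0, -11.5]
    - [0, 0, -11.5]
  turn: [0, 0, 0, 0, 0]

```text
time: 12.52
eef_pos: [0.5828, 0.1099, 0.2034]
eef_rot: [-3.079, 0.62, -0.005]
wrist_force: [-0.1, 0.7, -1.8]
grip_width: 0.0148
```

Run:
```python
from h import *
c=camera("wrist");s=ctrl.observe();R=Ro.from_rotvec(s["eef_rot"]).as_matrix();print(s["eef_pos"],s["grip_width"],s["eef_rot"])
save("pics/w11.png",c["pixels"],(130,90,390,330),3)
u=lambda x,o,k=3:(x+.5)/k-.5+o
X=ray(c,u(393,130),u(495,90),s["eef_pos"][2]+.0079);print(X,R.T@(X-s["eef_pos"])*100)
print("to hole, tool cm",tool([.545,-.1785,s["eef_pos"][2]]))
# hole estimate from stored geometry
```

```text
[0.58215962 0.10993334 0.20175661] 0.014692981254420192 [-3.07973108e+00  6.20134662e-01 -3.06277023e-04]
[0.58338735 0.10967661 0.20965661] [ 0.12328433 -0.02391142 -0.78997557]
to hole, tool cm [ 7.73679702e+00  2.80336983e+01 -9.56469894e-04]
```

View pics/w11.png

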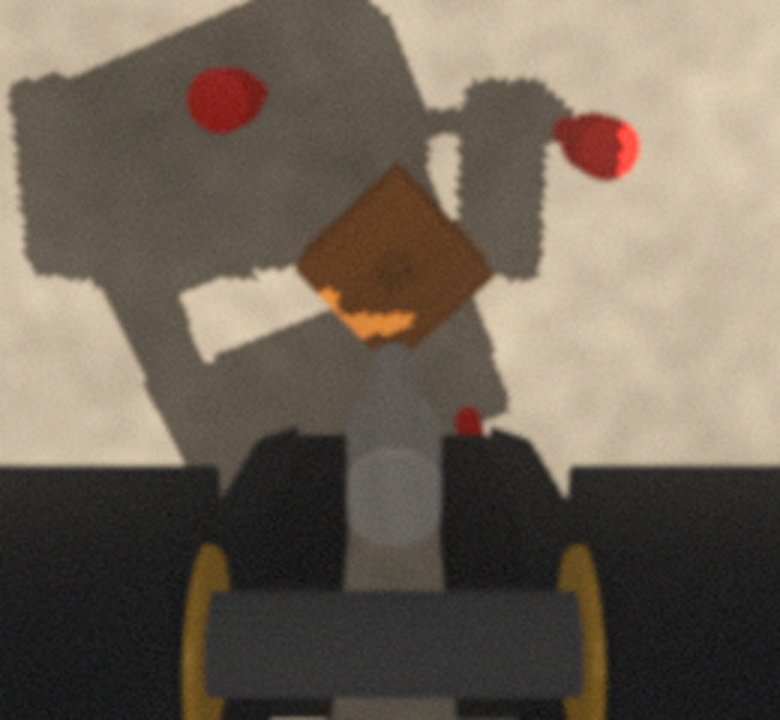

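Run:
```python
from h import *
c=camera("wrist")
im=c["pixels"][135:215,220:305].astype(float)
im=np.clip((im-20)*2.2,0,255).astype(np.uint8)
save("pics/w12.png",im,None,7)
```

```text
(no output)
```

View pics/w12.png

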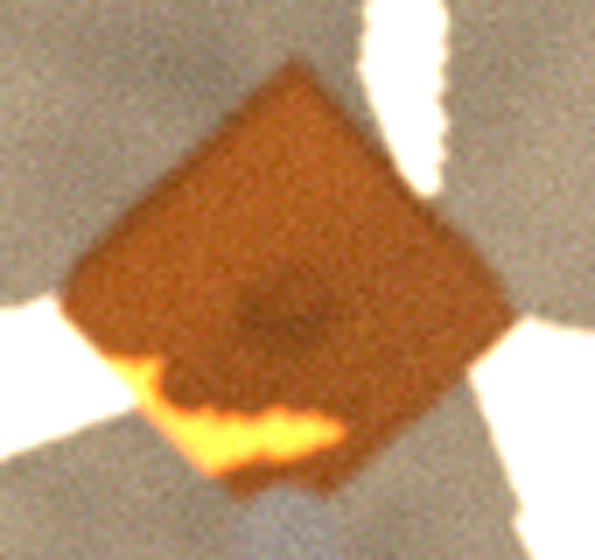

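apply_moves:
  offset:
    - [0.8, 3, -2]
    - [1.9, 7, -2]
    - [3.0, 11, -2]
    - [4.1, 15, -2]
    - [5.2, 19, -2]
  turn: [0, 0, 0, 0, 0]

```text
time: 13.25
eef_pos: [0.5559, -0.0865, 0.2204]
eef_rot: [-3.079, 0.62, 0.004]
wrist_force: [1.2, 0.9, -1.1]
grip_width: 0.0151
```

apply_moves:
  offset:
    - [1.1, 4, 0]
    - [2.0, 7.5, 0]
    - [2.5, 9, 0]
    - [2.5, 9, 0]
    - [2.5, 9, 0]
  turn: [0, 0, 0, 0, 0]

```text
time: 13.88
eef_pos: [0.545, -0.1768, 0.2218]
eef_rot: [-3.08, 0.618, 0.001]
wrist_force: [-0.9, 0.2, -0.5]
grip_width: 0.0145
```

```bash
python3 o.py
python3 - <<'E'
from h import *
c=camera("wrist");save("pics/w13.png",c["pixels"]);save("pics/w13c.png",c["pixels"],(200,110,320,260),4)
E
```

```text
13.88 [ 0.545  -0.1768  0.2218] az -22.7 tq [ 0.069 -0.028 -0.096] F tool [-0.9  0.1  0.5] w 0.0145 j6 0.001
```

View pics/w13.png

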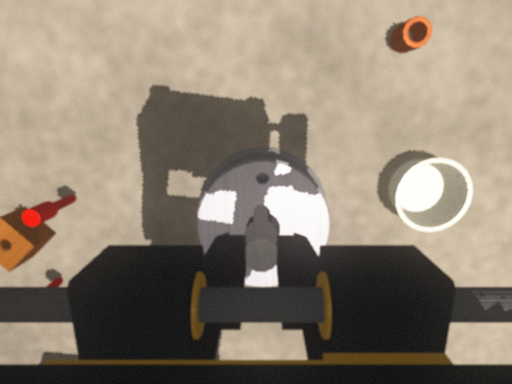

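View pics/w13c.png

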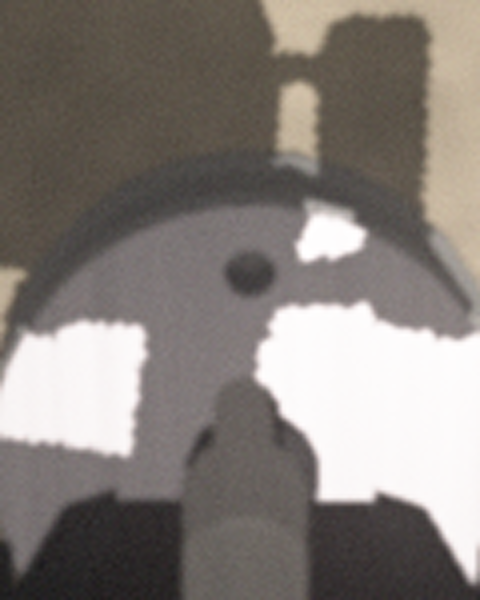

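The hole appears at (262.1,177.6), and the self-calibrated aim point is (260.6,179). That calls for about +1 mm in both tool x and y, which agrees with the position worked out from the knob axis.

apply_moves:
  offset:
    - [0.1, 0.12, 2]
    - [0.1, 0.12, 4.5]
    - [0.1, 0.12, 7]
    - [0.1, 0.12, 8.3]
    - [0.1, 0.12, 8.3]
  turn: [0, 0, 0, 0, 0]

```text
time: 14.55
eef_pos: [0.5453, -0.179, 0.1388]
eef_rot: [-3.08, 0.619, 0.001]
wrist_force: [0.7, 0.0, -0.9]
grip_width: 0.0149
```

```bash
python3 o.py
python3 - <<'E'
from h import *
c=camera("wrist");save("pics/w14c.png",c["pixels"],(190,130,330,280),4)
c=camera("side");save("pics/s14.png",c["pixels"],(220,110,310,200),6)
print(ctrl.observe()["eef_pos"])
E
```

```text
14.55 [ 0.5453 -0.179   0.1388] az -22.73 tq [ 0.074  0.039 -0.009] F tool [ 0.6 -0.3  0.9] w 0.0149 j6 0.003
[ 0.54578387 -0.17950872  0.14007424]
```

View pics/w14c.png

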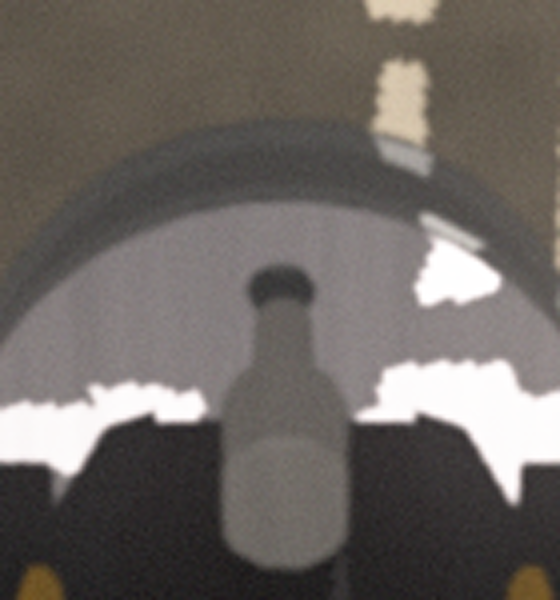

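View pics/s14.png

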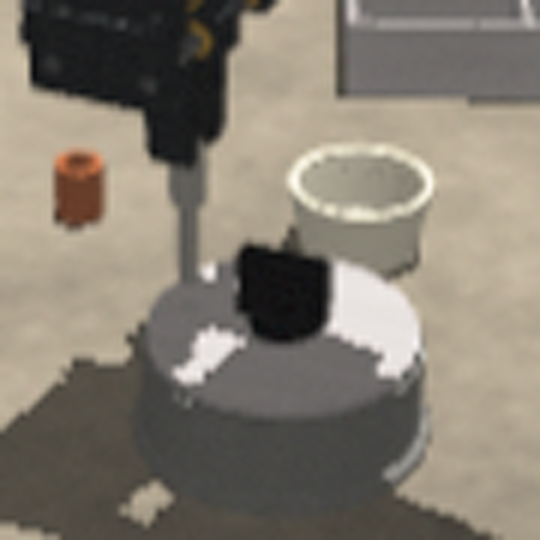

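Run:
```python
from h import *
c=camera("wrist");s=ctrl.observe();e=s["eef_pos"];print(e)
R=Ro.from_rotvec(s["eef_rot"]).as_matrix()
save("pics/w15c.png",np.clip(c["pixels"].astype(float)*1.6,0,255).astype(np.uint8),(235,180,295,230),12)
for z in(-.0079,.022,.067,.080): print(z,proj(c,e+R@[0,0,z]))
X=ray(c,190+281.5/4-.5,130+290.5/4-.5,.06);print(R.T@(X-e)*100)
```

```text
[ 0.54578548 -0.17960157  0.14015463]
-0.0079 [260.8035442  257.47633008]
0.022 [260.83365786 234.08817019]
0.067 [260.86463725 210.02763465]
0.08 [260.87150792 204.69143527]
[ 0.18989957 -0.07251714  8.01578669]
```

View pics/w15c.png

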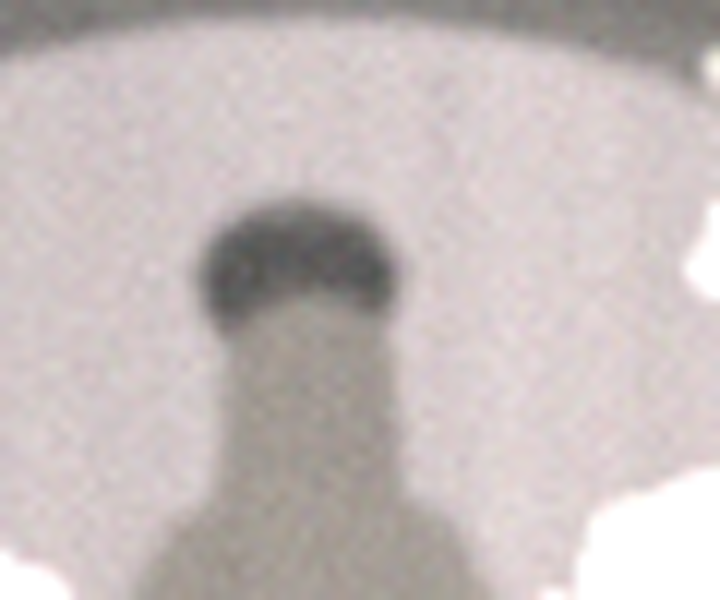

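apply_moves:
  offset:
    - [0, -0.05, 0]
    - [0, -0.05, 0.5]
    - [0, -0.05, 1.0]
    - [0, -0.05, 1.4]
    - [0, -0.05, 1.7]
  turn: [0, 0, 0, 0, 0]

```text
time: 15.32
eef_pos: [0.5454, -0.1791, 0.1218]
eef_rot: [-3.08, 0.62, 0.0]
wrist_force: [0.0, -1.1, -0.5]
grip_width: 0.0147
```

```bash
python3 o.py
python3 - <<'E'
from h import *
c=camera("wrist");save("pics/w16c.png",np.clip(c["pixels"].astype(float)*1.6,0,255).astype(np.uint8),(225,170,305,240),9)
E
```

```text
15.32 [ 0.5454 -0.1791  0.1218] az -22.77 tq [ 0.034 -0.021  0.011] F tool [0.4 1.  0.5] w 0.0147 j6 0.0
```

View pics/w16c.png

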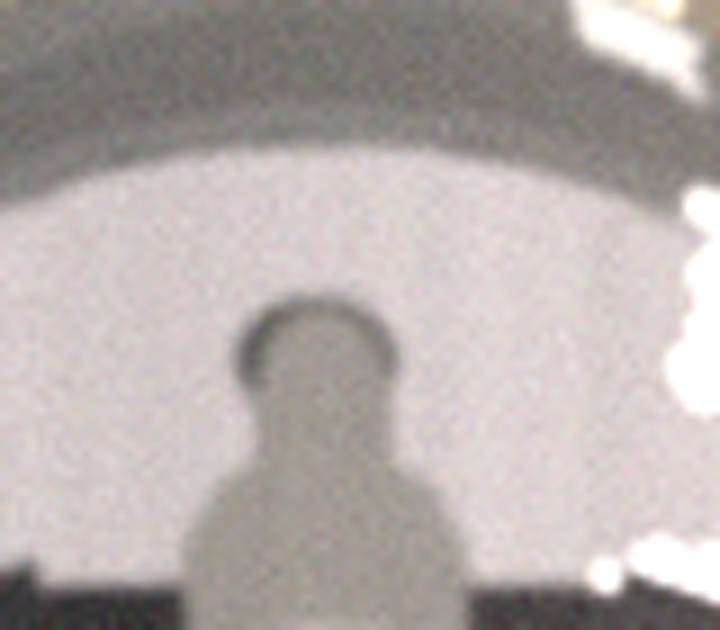

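apply_moves:
  offset:
    - [0, -0.05, 0.3]
    - [0, -0.05, 0.6]
    - [0, -0.05, 0.9]
  turn: [0, 0, 0]

```text
time: 15.75
eef_pos: [0.5457, -0.1786, 0.1129]
eef_rot: [3.08, -0.62, -0.0]
wrist_force: [-0.7, 0.7, -0.5]
grip_width: 0.0146
```

```bash
python3 o.py
```

```text
15.75 [ 0.5457 -0.1786  0.1129] az -22.77 tq [ 0.039 -0.032  0.021] F tool [-0.9 -0.4  0.5] w 0.0146 j6 0.0
```

apply_moves:
  offset:
    - [0, 0, 0.3]
    - [0, 0, 0.6]
    - [0, 0, 0.9]
  turn: [0, 0, 0]

```text
time: 16.12
eef_pos: [0.5457, -0.1786, 0.1039]
eef_rot: [-3.08, 0.62, 0.0]
wrist_force: [0.0, -0.1, -0.5]
grip_width: 0.0151
```

```bash
python3 o.py
```

```text
16.12 [ 0.5457 -0.1786  0.1039] az -22.77 tq [ 0.04  -0.009 -0.021] F tool [0.1 0.1 0.5] w 0.0151 j6 -0.0
```

The tip is now 23 mm below the plate top with no force, well past the 9 mm stop, so the dial is in its notch.

apply_moves:
  offset:
    - [0, 0, 0.5]
    - [0, 0, 0.9]
    - [0, 0, 1.3]
    - [0, 0, 1.7]
    - [0, 0, 1.9]
  turn: [0, 0, 0, 0, 0]

```text
time: 16.75
eef_pos: [0.5456, -0.1786, 0.0848]
eef_rot: [-3.08, 0.62, 0.001]
wrist_force: [-0.3, 0.3, -0.5]
grip_width: 0.0151
```

```bash
python3 o.py
```

```text
16.75 [ 0.5456 -0.1786  0.0848] az -22.77 tq [ 0.089 -0.001  0.015] F tool [-0.4 -0.2  0.5] w 0.0151 j6 0.0
```

apply_moves:
  offset:
    - [0, 0, 0.1]
    - [0, 0, 0.2]
  turn: [0, 0]

```text
time: 17.0
eef_pos: [0.5458, -0.1787, 0.0832]
eef_rot: [3.08, -0.62, 0.0]
wrist_force: [-0.6, -0.6, -1.0]
grip_width: 0.0151
```

```bash
python3 o.py
```

```text
17.0 [ 0.5458 -0.1787  0.0832] az -22.77 tq [0.024 0.01  0.007] F tool [-0.3  0.8  1. ] w 0.0151 j6 -0.0
```

apply_moves:
  offset:
    - [0, 0, 0.05]
    - [0, 0, 0.1]
  turn: [0, 0]

```text
time: 17.25
eef_pos: [0.5457, -0.1786, 0.0821]
eef_rot: [3.08, -0.62, 0.0]
wrist_force: [0.0, 0.6, 0.2]
grip_width: 0.0149
```

```bash
python3 o.py
python3 - <<'E'
from h import *
c=camera("side");save("pics/s17.png",c["pixels"],(220,110,310,200),6)
E
```

```text
17.25 [ 0.5457 -0.1786  0.0821] az -22.77 tq [ 0.035  0.057 -0.046] F tool [-0.2 -0.5 -0.2] w 0.0149 j6 0.0
```

View pics/s17.png

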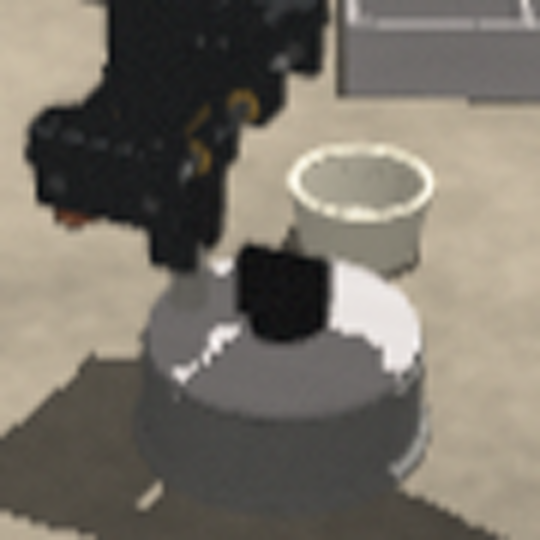

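apply_moves:
  offset:
    - [0, 0, 0.05]
    - [0, 0, 0.05]
  turn: [0, 0]

```text
time: 17.55
eef_pos: [0.5459, -0.1787, 0.082]
eef_rot: [3.08, -0.62, 0.001]
wrist_force: [-0.9, 0.0, 3.5]
grip_width: 0.015
```

apply_moves:
  offset:
    - [0, 0, 0.05]
    - [0, 0, 0.05]
  turn: [0, 0]

```text
time: 17.8
eef_pos: [0.5461, -0.1788, 0.0819]
eef_rot: [3.079, -0.62, 0.002]
wrist_force: [-1.5, 1.2, 7.8]
grip_width: 0.0149
```

apply_moves:
  offset:
    - [0, 0, 0.05]
    - [0, 0, 0.05]
  turn: [0, 0]

```text
time: 18.05
eef_pos: [0.5462, -0.1789, 0.0818]
eef_rot: [3.079, -0.62, 0.003]
wrist_force: [-2.0, 0.7, 9.8]
grip_width: 0.0153
```

Contact came at TCP z = 0.082, the seated height I had worked out. I'll ease off and release.

apply_moves:
  offset:
    - [0, 0, -0.1]
    - [0, 0, -0.1]
  turn: [0, 0]

```text
time: 18.3
eef_pos: [0.5459, -0.1787, 0.082]
eef_rot: [3.08, -0.62, 0.001]
wrist_force: [-0.2, 0.9, 5.4]
grip_width: 0.0149
```

apply_moves:
  offset:
    - [0, 0, 0]
    - [0, 0, 0]
    - [0, 0, 0]
    - [0, 0, 0]
  turn: [0, 0, 0, 0]
  jaw: 150

```text
time: 18.8
eef_pos: [0.5456, -0.1786, 0.0815]
eef_rot: [-3.08, 0.62, 0.0]
wrist_force: [0.4, 0.2, 0.2]
grip_width: 0.0367
```

apply_moves:
  offset:
    - [0, 0, -1]
    - [0, 0, -3]
    - [0, 0, -7]
    - [0, 0, -12]
    - [0, 0, -14]
  turn: [0, 0, 0, 0, 0]

```text
time: 19.42
eef_pos: [0.5463, -0.179, 0.2254]
eef_rot: [3.078, -0.62, 0.008]
wrist_force: [0.4, -0.1, 0.0]
grip_width: 0.0363
```

apply_moves:
  offset:
    - [-4, 0, 0]
    - [-8, 0, 0]
    - [-8, 0, 0]
    - [-8, 0, 0]
  turn: [0, 0, 0, 0]

```text
time: 19.92
eef_pos: [0.4725, -0.1481, 0.2224]
eef_rot: [3.079, -0.62, 0.002]
wrist_force: [0.5, -0.3, 0.6]
grip_width: 0.0364
```

```bash
python3 o.py
python3 - <<'E'
from h import *
c=camera("side");save("pics/s18.png",c["pixels"],(180,110,310,260),4)
c=camera("wrist");save("pics/w18.png",c["pixels"])
t=camera("top");save("pics/t18.png",t["pixels"])
E
```

```text
19.93 [ 0.4725 -0.1481  0.2224] az -22.78 tq [ 0.083  0.036 -0.006] F tool [ 0.6  0.  -0.6] w 0.0364 j6 -0.003
```

View pics/s18.png

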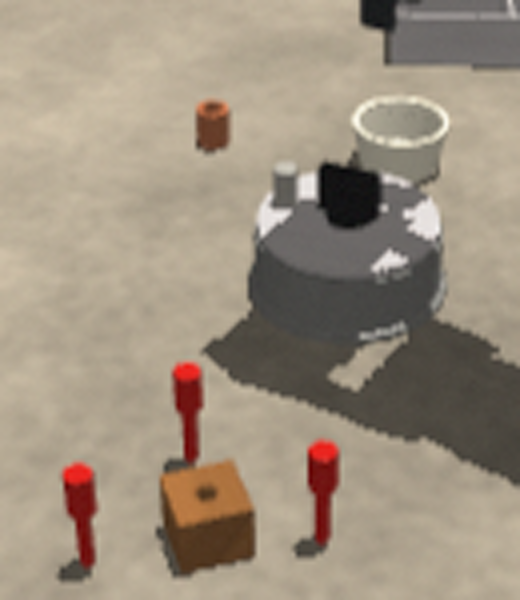

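View pics/w18.png

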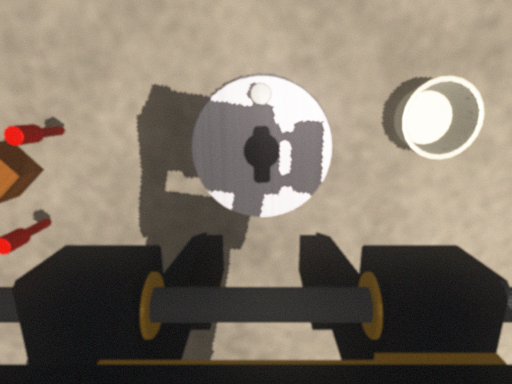

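View pics/t18.png

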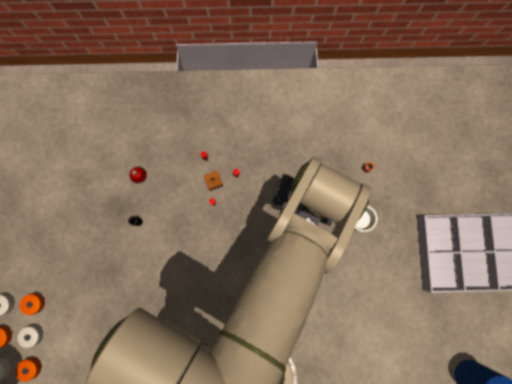

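The pin stands upright with its head flush on the dial, at (261,94) in the wrist view. The red pins, bushing, ramekin, socket and brake are where they were, and the robot is clear of everything.

```bash
python3 -c "
from plant import ctrl
print(ctrl.job_done())"
```

```text
the job is handed in; nothing more can be done
None
```

The dial is in its notch and the chrome kingpin is fully home in it. I handed the job in at about 20 s, well under the 69 s limit.

**Dial:** I turned the knob clockwise about 54°. The drag dipped from about 0.20 to −0.03 N m, then rose to 0.33 N m just past the notch. I let go there and the dial centred itself, with the hole at azimuth about −21.6°. It never went near the far stop.

**Kingpin:** I took the pin from its rest and lowered it through the hole. There was no noticeable force past the 9 mm stop depth, which confirmed the notch. The head touched at the expected height with about 10 N of contact force, and I eased off and released it.

**Last checks:** The pictures show the pin upright with its head on the plate. The three red look-alikes and the other bystanders look unmoved, and the gripper is clear.

**Disagreements:**
- **Camera positions:** the cameras differed by a few millimetres. I corrected for this by the feel of the knob and by sighting on the finger tips and the hole in the pin rest.
- **Grip reading:** the gripper read about 15 mm on the 18 mm head. I put this down to soft pads, and the pin held firmly.

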